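Ready the cheese portioner and hold its clamp open

ROBOT

A 6-joint arm with a two-finger parallel gripper is mounted at the origin on the work surface. World frame = base frame: x ahead of the robot, y to its left, z up, the work surface at z = 0. Lengths are in mm, angles in rad, forces in N, time in s.
With the tool pointing down it reaches from about 350 to 775 mm from the base axis. Payload 7.3 kg.
Tool frame: the origin (TCP) lies midway between the tips of the shut fingers; the grasp point (between the pads) lies 19 mm behind it; z points along the fingers, y is the line along which they close (so a half turn about z gives the same grasp; the last joint's range is limited). The gripper opens to 92 mm and grips with 3 to 60 N. Pads are 19 mm wide; open, the fingers measure 130 mm over their backs; the gripper's body (75 mm by 190 mm) begins 47 mm behind the grasp point.
Start: joints at [1.035, 0.342, 1.524, -0, 1.275, -0.146], TCP at [199.489, 485.643, 226.741] pointing down, gripper open.
Joint ranges: [-2.53, 2.53], [-0.77, 2.02], [0.04, 2.7], [-1, 4.14], [0.28, 2.66], [-3.11, 3.11]. Speed limits (rad/s): [2.57, 2.57, 3.14, 3.14, 3.14, 3.14].

INTERFACE

Orientations are given as [roll, pitch, yaw] about the fixed x, y, z axes, in that order (R = Rz(yaw) Ry(pitch) Rx(roll)).
In Python, from plant import monitor, optics, workorder gives the robot as it stands. The module is installed in compiled form; this text tells all that it offers.
- The arm moves only by the tool servo_tool, never from a script. Its arguments are lists of equal length, an entry for each row: "linear": the shift along the tool's x, y, z as a fraction of full scale, a list of three; "spin": the turn about the tool's z as a fraction of full scale. In form: {"linear": [[dx, dy, dz], ...], "spin": [spin, ...]}. A call has exactly 8 rows; each row shifts and turns the commanded pose from where the row before left it, along the tool's axes as they then stand; what a row does not reach is not made up. Full scale, the value 1, is 200 mm for a shift and 90 degrees for a turn. A row lasts 1/8 s, in which the tool goes at most 62.5 mm and 10.7 degrees, less where a joint would pass 70% of its speed; a pose out of reach is approached as far as the arm can. A call with a number of a shift or a turn outside -1 to 1 is refused whole. A call with a gripper value outside its range is refused whole. "hand" is the opening, from -1 (shut) to 1 (fully open), set as the call begins (left out, the last holds). The fingers move at their own pace and stop on an object; the grip force is fixed at half the most. Time passes only in rows, so rows that do not move let the fingers close, or fill a call up. It gives the time, the measured TCP pose, the force, the opening and the grip force at its end, in the units of the state.
- monitor.get_obs(): the state, without advancing time (a new reading comes with each control period).
- optics.capture(name): name is "scene" or "top"; returns a dict with "frame" (420x560x3 uint8, blue, green, red), "K" (3x3 intrinsics, pixels), "world_to_cam" (4x4, takes a point from world to camera coordinates). Camera axes: x right, y down, z forward; pixel columns grow to the right and rows downward; lengths in mm; the calibration is good to about 2 mm. A picture is of the moment at which its call begins. There is no depth.
- workorder.close_job(): hands the job in; it is judged then, once.
The state is a dict: "time": time; "joint_positions": joint angles; "dq": joint speeds; "tau": joint torques, N m; "tool_pos": TCP position; "tcp_rot": TCP orientation; "contact_force": force on the tool from outside, world axes, zero at the start; "moment": the same for the moment, N m; "grip_width": finger opening in mm; "finger_force": force on a finger pad.
Only numpy, scipy, OpenCV 4.12 (cv2) and the standard library are available. Lean on these libraries where they do the work, as an engineer would, in place of code of your own. Each camera call takes 0.05 s, during which the arm holds its last target. There are 200 camera calls.

TASK

Get the cheese portioner ready for a colleague to load a wheel: first lower the blue centring sleeve, without dropping it, over the turntable's upright spindle until it sits fully down, and let go of it. Then pull the spring-loaded clamp with the black T handle out until its pointer is level with the red marker on the scale, and finish while still holding it there, as it springs back if released. Leave the other things on the counter where they are.

Things in the scene. Friction and masses are not known exactly. Their poses are not given: they have to be found in the camera images.
- sleeve: loose blue plastic centring sleeve, an upright tube 44 mm outside diameter, 21 mm bore, 50 mm tall, about 90 g (varies). Starts standing on the table. Origin at the centre of its underside, z along the bore
- portioner: cheese portioner, fixed. Board 440 x 180 mm, 18 thick; origin on the table under it (x -210 to 230, y -90 to 90 mm). +x: pull direction of the clamp; z up. Steel turntable, 156 mm across, top 36 mm above the table, centred at x -110. Aluminium rod guide, top 68 mm high, at x 55 to 85, y -25 to 25. The clamp's white curved pad, at the turntable's rim, is 84 mm high
- spindle_seat (a point): foot of the turntable's fixed upright steel spindle: centre of the top face of its 60 mm hub, 42 mm above the table, on which the sleeve sits when fully down. Axes as the portioner's (z up along the spindle)
- spindle_tip (a point): top end of the spindle, 62 mm above the seat. The spindle is 18 mm in diameter for 50 mm from the seat, then tapers over 12 mm to 8 mm in diameter
- handle: sliding spring clamp with a black T handle: level bar 18 mm wide (portioner's x), 90 long (its y), 22 high, on a neck 16 x 18 mm under its middle; gripped across the 18 mm from above. Origin at the bar's centre, 78 mm above the table, axes as the portioner's. Slides 0 to 65 mm along +x; spring: 7 N at home, +1.8 N per 10 mm, no latch. At home 41 mm are free between bar and rod guide
- pointer (a point): point on the clamp's thin black pointer blade (4 mm wide), 66 mm from the clamp rod on the portioner's +y side and in line with the handle bar's centre; 42 mm above the table, just above the scale. Moves with the clamp
- marker: red marker block on the white scale strip, cannot be moved: 12 mm wide along the portioner's x, 22 mm long, 12 mm high. Origin at the centre of its underside, axes as the portioner's. The pointer passes above it and is level with it when both have the same portioner x, at 20 to 50 mm of clamp travel
- jar: bystander: amber jar with brass lid, 52 mm diameter, 85 mm tall; origin at centre of underside
- mill: bystander: dark wooden pepper mill, 50 mm diameter, 105 mm tall; origin at centre of underside
- wheel: bystander: small red waxed cheese wheel, 110 mm diameter, 50 mm tall; origin at centre of underside
- chunk: bystander: yellow cheese block 70 x 90 x 58 mm; origin at centre of underside
- bowl: bystander: blue ceramic bowl, 120 mm diameter, 55 mm tall; origin at centre of underside
- spreader: bystander: spatula-like cheese spreader lying flat, 200 mm long; origin at the middle of its underside
Mind the look-alikes: they are no part of the job. Of the things like the sleeve, leave any that is orange or pink; of the rest the smaller one is meant.

How it is judged:
By the outcome, as a careful person would: the job done as asked, in the order asked, and still so for the second after the job is handed in, while the arm keeps its last pose, push and grip.
It also fails if it takes over 61 s, if anything falls off the work surface, if the arm or the gripper's body presses on something with over 40 N, if the wrist force passes 120 N, or if a joint passes its speed limit or range.

## Working session

There is one attempt and no reset: what is moved stays moved. The work goes in short steps, Python scripts to look and compute and a tool call to move; the robot and the scene stay as the last step left them, time stands still between calls to the robot, and variables do not carry over. Pictures are saved under pics/ and viewed, at most 10 in all, crops included, and the job is handed in when it is done.

Besides the shell and the picture viewer there is one more tool, called after ">>>" as name([rows], argument=value, ...), one row to a line, values as JSON. servo_tool: Moves the arm, as the interface text tells. Shift numbers are shares of 200 mm and turn numbers shares of 90 degrees, none past 1 either way. Its arguments: {"type":"object","properties":{"linear":{"type":"array","items":{"type":"array","items":{"type":"number","minimum":-1,"maximum":1}}},"spin":{"type":"array","items":{"type":"number","minimum":-1,"maximum":1}},"hand":{"type":"number"}},"required":["linear","spin"]}

```bash
mkdir -p pics; cat > h.py <<'E'
import cv2, numpy as np
from plant import monitor, optics, workorder
def cap(n,f=None):
    c=optics.capture(n)
    if f: cv2.imwrite('pics/'+f,c['frame'])
    return c
def ray(c,u,v,z):
    M=c['world_to_cam'];R=M[:3,:3];t=M[:3,3]
    o=-R.T@t;d=R.T@np.linalg.inv(c['K'])@[u,v,1]
    return o+d*(z-o[2])/d[2]
def proj(c,p):
    q=c['K']@(c['world_to_cam']@[*p,1])[:3];return q[:2]/q[2]
E
python3 - <<'E'
from h import *
for n in('scene','top'):
    c=cap(n,n+'0.png');M=c['world_to_cam'];print(n,(-M[:3,:3].T@M[:3,3]).round(),c['K'][0,0])
o=monitor.get_obs();print(o['tool_pos'],o['tcp_rot'],o['time'],o['contact_force'])
E
```

```text
scene [ 920. -441.  922.] 437.7438778292892
top [ 399.  -76. 1491.] 490.50891658400417
[199.30150237 485.3006371  226.12340255] [-3.14023027e+00 -1.63529537e-04  2.75178916e+00] 0.1 [-0.36817776 -0.63799145 -0.29420182]
```

View pics/scene0.png

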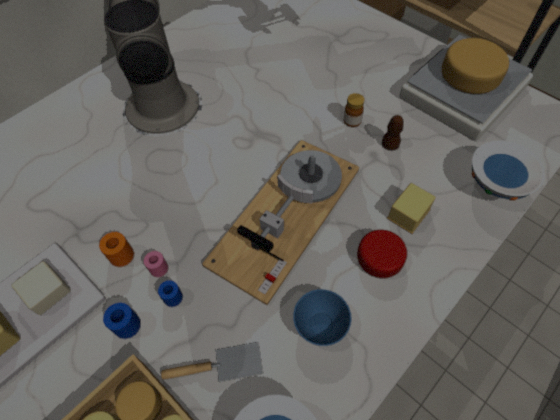

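View pics/top0.png

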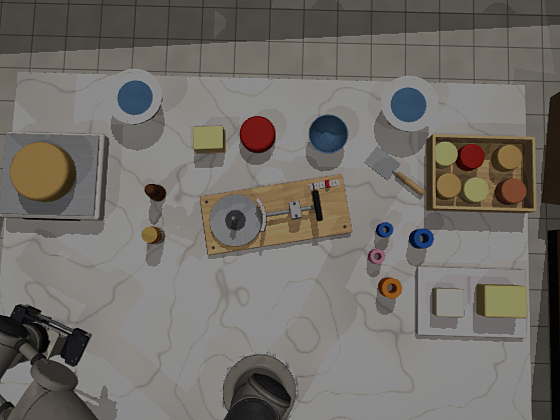

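Top-view candidates for the sleeve are orange (390,288), pink (377,257), small blue (385,230) and large blue (422,239). By the description I choose small blue (385,230), which is (170,293) in the scene view. The portioner lies with its turntable at (235,219), handle (317,206) and red marker (332,184). I'll check this in close crops.

```bash
python3 - <<'E'
from h import *
s=cv2.imread('pics/scene0.png');t=cv2.imread('pics/top0.png')
a=cv2.resize(s[135:305,195:365],(600,600),interpolation=cv2.INTER_CUBIC) # 3.53x
a=cv2.resize(s[140:310,200:365],None,fx=3.4,fy=3.4,interpolation=cv2.INTER_CUBIC)
cv2.imwrite('pics/sc.png',cv2.convertScaleAbs(a,alpha=1.6))
b=cv2.resize(t[165:305,195:440],None,fx=3.2,fy=3.2,interpolation=cv2.INTER_CUBIC)
cv2.imwrite('pics/tc.png',cv2.convertScaleAbs(b,alpha=1.6))
for n,im in(('scene',s),('top',t)):
    c=cap(n);hsv=cv2.cvtColor(im,cv2.COLOR_BGR2HSV)
    for nm,m in(('blue',cv2.inRange(hsv,(100,150,40),(125,255,255))),('red',cv2.inRange(hsv,(0,170,60),(6,255,255))|cv2.inRange(hsv,(174,170,60),(180,255,255)))):
        k,l,st,ce=cv2.connectedComponentsWithStats(m)
        for i in range(1,k):
            if st[i,4]>8: print(n,nm,st[i],ce[i].round(1),ray(c,*ce[i],50 if nm=='blue' else 30).round(0)[:2])
E
```

```text
scene blue [158 281  24  25 427] [169.7 292.9] [ 496. -362.]
scene blue [335 299  13  16  44] [341.1 305.6] [ 780. -139.]
scene blue [104 303  36  35 870] [121.4 320. ] [ 469. -466.]
scene blue [334 313   8  15  33] [337.9 320.3] [ 795. -167.]
scene blue [296 317   5  12  17] [297.8 322.2] [ 738. -226.]
scene blue [329 318   5   8   9] [331.  321.2] [ 786. -178.]
scene blue [326 325  13   7  26] [332.3 328.2] [ 797. -188.]
scene blue [324 330   6   4  10] [326.7 331.6] [ 793. -201.]
scene blue [331 330   8  11  16] [334.4 334.4] [ 808. -194.]
scene blue [322 333   9   9  23] [325.5 336.7] [ 798. -210.]
scene blue [309 336   8   6  14] [313.2 338. ] [ 782. -229.]
scene red [ 360  230   46   47 1586] [383.1 251.7] [767.  32.]
scene red [265 274  10   8  46] [269.7 277.3] [ 620. -187.]
top blue [314 115  16   7  17] [321.7 116.8] [ 818. -167.]
top blue [331 115   8   4   9] [334.7 116.8] [ 819. -205.]
top blue [378 222  15  15 140] [384.8 229.3] [ 485. -359.]
top blue [411 229  22  19 284] [421.5 238.2] [ 462. -467.]
top red [240 116  35  34 928] [256.9 132.7] [769.  28.]
top red [460 144  25  24 474] [471.9 155.4] [ 717. -623.]
top red [325 180   5   7  25] [326.8 182.9] [ 621. -188.]
```

View pics/sc.png

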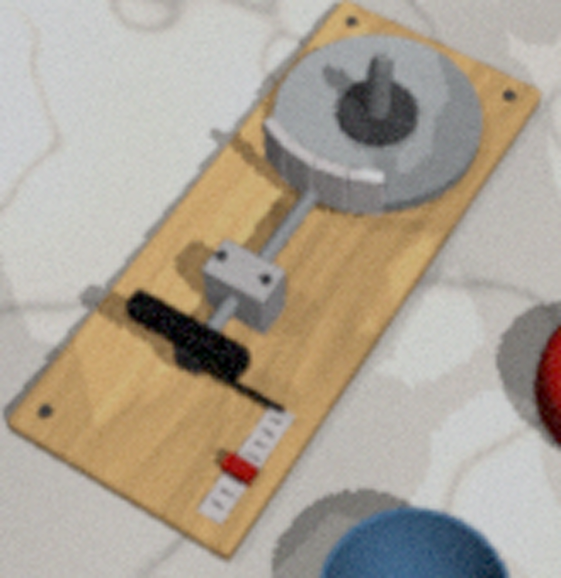

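View pics/tc.png

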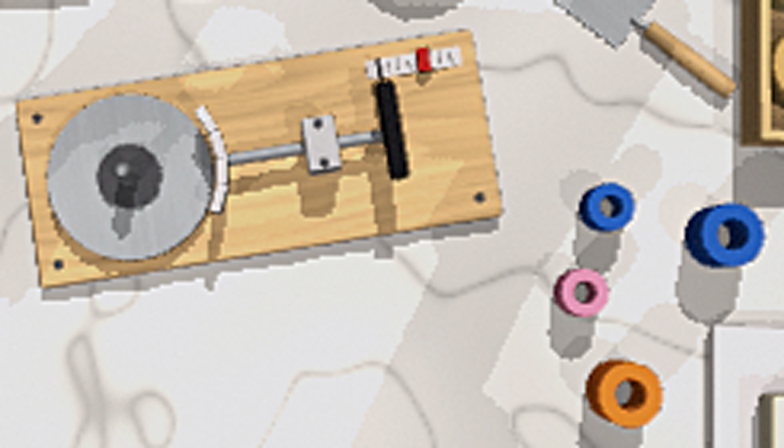

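The scene crop shows the portioner with its spindle tip near crop (380,58), the red marker (238,468) and the pointer end (283,408). The top crop confirms the small blue sleeve at (606,206), beside a bigger blue, a pink and an orange one. Next I compute poses.

```bash
python3 - <<'E'
from h import *
from scipy.optimize import least_squares
B=np.array([[-210,90],[230,90],[230,-90],[-210,-90]],float)
C={}
def hull(m):
    cs,_=cv2.findContours(m,cv2.RETR_EXTERNAL,cv2.CHAIN_APPROX_NONE);return cv2.convexHull(max(cs,key=cv2.contourArea))
def tri(pa,pb):
    A=[];b=[]
    for c,p in((C['scene'],pa),(C['top'],pb)):
        P=c['K']@c['world_to_cam'][:3]
        for r,u in zip((0,1),p): q=P[r]-u*P[2];q/=np.linalg.norm(q[:3]);A.append(q[:3]);b.append(-q[3])
    x,r,*_=np.linalg.lstsq(np.array(A),np.array(b),rcond=None);return x,r
W=[]
for n,cr in(('scene',((200,140),(365,310))),('top',((195,165),(355,260)))):
    c=C[n]=cap(n);im=c['frame'];hsv=cv2.cvtColor(im,cv2.COLOR_BGR2HSV)
    m=cv2.inRange(hsv,(8,75,40),(28,255,255));k=np.zeros_like(m);(x0,y0),(x1,y1)=cr;k[y0:y1,x0:x1]=255
    h=hull(cv2.morphologyEx(m&k,cv2.MORPH_OPEN,np.ones((2,2))))
    for e in range(2,20):
        q=cv2.approxPolyDP(h,e,True)[:,0]
        if len(q)==4:break
    w=np.array([ray(c,*p,18)[:2] for p in q]);print(n,q.tolist(),w.round(0).tolist(), np.linalg.norm(w-np.roll(w,1,0),axis=1).round())
    o=w[np.argsort(np.arctan2(*(w-w.mean(0)).T))]  # match by nearest heading
    ctr=w.mean(0);L=max(((w[i]-w[i-1]) for i in range(len(w))),key=np.linalg.norm)
    if L[1]>0:L=-L
    th=np.arctan2(L[1],L[0]);R=np.array([[np.cos(th),-np.sin(th)],[np.sin(th),np.cos(th)]])
    pred=B@R.T+ctr-R@[10,0];ww=np.array([w[np.argmin(np.linalg.norm(w-p,axis=1))] for p in pred])
    f=lambda p,ww=ww:(B@np.array([[np.cos(p[2]),-np.sin(p[2])],[np.sin(p[2]),np.cos(p[2])]]).T+p[:2]-ww).ravel()
    s=least_squares(f,[*ctr,th]);print('pose',s.x,abs(s.fun).max())
    R=np.array([[np.cos(s.x[2]),-np.sin(s.x[2])],[np.sin(s.x[2]),np.cos(s.x[2])]])
    print(' spindle',R@[-110,0]+s.x[:2])
    m=cv2.inRange(hsv,(100,120,30),(125,255,255));k[:]=0
    x,y=(170,293) if n=='scene' else(385,230);k[y-16:y+16,x-16:x+16]=255
    mo=cv2.moments(hull(m&k));u=mo['m10']/mo['m00'],mo['m01']/mo['m00'];print(' sleeve',u,ray(c,*u,25))
    rm=cv2.inRange(hsv,(0,150,50),(7,255,255))|cv2.inRange(hsv,(173,150,50),(180,255,255));k[:]=0
    x,y=(270,277) if n=='scene' else(327,183);k[y-9:y+9,x-9:x+9]=255
    mo=cv2.moments(rm&k,True);u=mo['m10']/mo['m00'],mo['m01']/mo['m00']
    for z in(26,30):print(' marker x',z,(R.T@(ray(c,*u,z)[:2]-s.x[:2])))
print('tip',tri((200+380/3.4,140+58/3.4),(195+123/3.2,165+168/3.2)))
c=C['top'];print('hub',ray(c,195+129/3.2,165+175/3.2,42))
print('handle top',ray(c,195+393/3.2,165+130/3.2,89))
E
```

```text
scene [[359, 168], [268, 304], [203, 265], [280, 168]] [[575.0, 193.0], [657.0, -231.0], [484.0, -265.0], [423.0, 55.0]] [205. 432. 176. 326.]
pose [532.24539495 -52.25286927  -1.33287194] 75.44799222795481
 spindle [506.3199351  54.6483493]
 sleeve (169.83965244865718, 292.879541864139) [ 483.85634238 -359.30621243   25.        ]
 marker x 26 [150.34024651  52.46435455]
 marker x 30 [151.76602732  53.50273293]
top [[342, 175], [351, 233], [208, 254], [202, 197]] [[648.0, -234.0], [473.0, -264.0], [398.0, 162.0], [569.0, 188.0]] [429. 178. 433. 173.]
pose [519.99195233 -27.15475418  -1.39357035] 7.4153270580147534
 spindle [500.59898672  81.12226501]
 sleeve (384.23890462700655, 229.28895184135976) [ 486.38134263 -362.16315088   25.        ]
 marker x 26 [175.95529717  71.37327246]
 marker x 30 [175.54679178  70.82915355]
tip (array([503.58687552,  81.55147385, 104.62198009]), array([3.15780375]))
hub [501.09875055  81.85520395  42.        ]
handle top [ 545.04303344 -158.62074409   89.        ]
```

```bash
cat >> h.py <<'E'
def plan(target,yaw=None,n=8,mode=None):
    """rows in tool axes from the measured pose to target, constant steps, spin spread evenly"""
    o=monitor.get_obs();p=o['tool_pos'];y0=o['tcp_rot'][2]
    yaw=y0 if yaw is None else np.radians(yaw)
    d=(np.array(target,float)-p)/n;dy=(yaw-y0+np.pi)%(2*np.pi)-np.pi
    print('t',o['time'],'at',p.round(1),np.degrees(o['tcp_rot']).round(2),'left',(d*n).round(1),'spin/row',round(-np.degrees(dy)/n/90,4))
    for i in range(n):
        y=y0+dy*i/n;X=np.array([np.cos(y),np.sin(y),0]);Y=np.array([np.sin(y),-np.cos(y),0])
        print([round(v/200,3) for v in(d@X,d@Y,-d[2])],end=' ')
    print()
E
python3 -c "
from h import *
plan((440,130,220),121)"
```

```text
t 0.3 at [199.4 485.5 226.5] [-179.97   -0.    157.67] left [ 240.6 -355.5   -6.5] spin/row 0.0509
[np.float64(-0.224), np.float64(-0.148), np.float64(0.004)] [np.float64(-0.235), np.float64(-0.13), np.float64(0.004)] [np.float64(-0.244), np.float64(-0.111), np.float64(0.004)] [np.float64(-0.252), np.float64(-0.091), np.float64(0.004)] [np.float64(-0.259), np.float64(-0.071), np.float64(0.004)] [np.float64(-0.264), np.float64(-0.05), np.float64(0.004)] [np.float64(-0.267), np.float64(-0.028), np.float64(0.004)] [np.float64(-0.268), np.float64(-0.007), np.float64(0.004)]
```

>>> servo_tool([
  [-0.224,-0.148,0],
  [-0.235,-0.13,0],
  [-0.244,-0.111,0],
  [-0.252,-0.091,0],
  [-0.259,-0.071,0],
  [-0.264,-0.05,0],
  [-0.267,-0.028,0],
  [-0.268,-0.007,0],
], spin=[0.051,0.051,0.051,0.051,0.051,0.051,0.051,0.051], hand=0.4)

```text
time: 1.3
tool_pos: [440.8, 128.4, 226.9]
tcp_rot: [3.141, 0.0, 2.108]
contact_force: [0.4, -0.1, -0.2]
grip_width: 63.8
finger_force: 0.0
```

```bash
sed -i 's/round(v\/200,3)/round(float(v)\/200,3)/' h.py; python3 -c "
from h import *
plan((485,-300,190),121)"
```

```text
t 1.3 at [440.8 128.4 226.9] [179.96   0.   120.79] left [  44.2 -428.4  -36.9] spin/row -0.0003
[-0.244, -0.113, 0.023] [-0.244, -0.113, 0.023] [-0.244, -0.114, 0.023] [-0.244, -0.114, 0.023] [-0.244, -0.114, 0.023] [-0.244, -0.114, 0.023] [-0.244, -0.114, 0.023] [-0.244, -0.114, 0.023]
```

>>> servo_tool([
  [-0.244,-0.114,0.023],
  [-0.244,-0.114,0.023],
  [-0.244,-0.114,0.023],
  [-0.244,-0.114,0.023],
  [-0.244,-0.114,0.023],
  [-0.244,-0.114,0.023],
  [-0.244,-0.114,0.023],
  [-0.244,-0.114,0.023],
], spin=[0,0,0,0,0,0,0,0])

```text
time: 2.3
tool_pos: [484.3, -300.5, 189.7]
tcp_rot: [3.141, 0.0, 2.111]
contact_force: [0.5, -0.6, -0.5]
grip_width: 64.0
finger_force: 0.0
```

```bash
python3 -c "
from h import *
plan((485,-361,110),121)
plan((485,-361,13),121)"
```

```text
t 2.3 at [ 484.3 -300.5  189.7] [179.98   0.   120.93] left [  0.7 -60.5 -79.7] spin/row -0.0001
[-0.033, -0.019, 0.05] [-0.033, -0.019, 0.05] [-0.033, -0.019, 0.05] [-0.033, -0.019, 0.05] [-0.033, -0.019, 0.05] [-0.033, -0.019, 0.05] [-0.033, -0.019, 0.05] [-0.033, -0.019, 0.05] 
t 2.3 at [ 484.3 -300.5  189.7] [179.98   0.   120.93] left [   0.7  -60.5 -176.7] spin/row -0.0001
[-0.033, -0.019, 0.11] [-0.033, -0.019, 0.11] [-0.033, -0.019, 0.11] [-0.033, -0.019, 0.11] [-0.033, -0.019, 0.11] [-0.033, -0.019, 0.11] [-0.033, -0.019, 0.11] [-0.033, -0.019, 0.11]
```

>>> servo_tool([
  [-0.066,-0.038,0.05],
  [-0.066,-0.038,0.05],
  [-0.066,-0.038,0.05],
  [-0.066,-0.038,0.05],
  [0,0,0.05],
  [0,0,0.05],
  [0,0,0.05],
  [0,0,0.05],
], spin=[0,0,0,0,0,0,0,0])

```text
time: 3.3
tool_pos: [485.5, -359.2, 109.3]
tcp_rot: [3.141, -0.0, 2.111]
contact_force: [-0.7, 0.1, 0.8]
grip_width: 64.0
finger_force: 0.0
```

```bash
python3 -c "
from h import *
c=cap('scene');b=cap('top')
a=cv2.resize(c['frame'][230:350,100:240],(560,480),interpolation=cv2.INTER_CUBIC)
cv2.imwrite('pics/pre.png',cv2.convertScaleAbs(a,alpha=1.6))
for n in (c,b):
  print(proj(n,(485,-361,50)))
plan((485,-361,13),121)"
```

```text
[166.76077487 289.37571932]
[385.51002363 229.28715454]
t 3.4 at [ 484.9 -358.8  108.5] [-1.7997e+02 -1.3000e-01  1.2096e+02] left [  0.1  -2.2 -95.5] spin/row -0.0001
[-0.001, -0.001, 0.06] [-0.001, -0.001, 0.06] [-0.001, -0.001, 0.06] [-0.001, -0.001, 0.06] [-0.001, -0.001, 0.06] [-0.001, -0.001, 0.06] [-0.001, -0.001, 0.06] [-0.001, -0.001, 0.06]
```

View pics/pre.png

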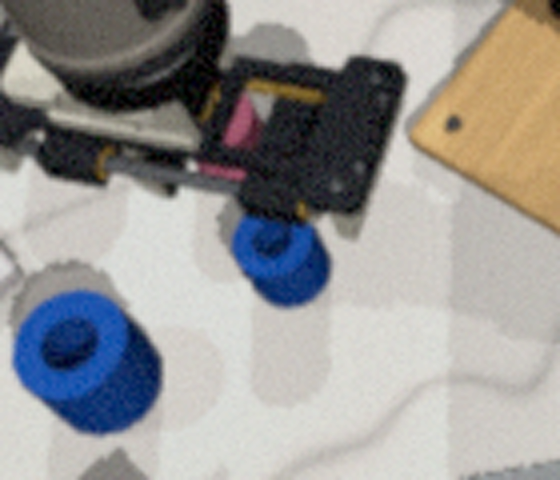

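The fingers are above the small blue sleeve, whose top face centre is at crop (272,240), i.e. scene (168,290). That is within about 1 px of the prediction, so I descend and grip.

>>> servo_tool([
  [-0.004,-0.004,0.08],
  [-0.004,-0.004,0.08],
  [0,0,0.08],
  [0,0,0.08],
  [0,0,0.07],
  [0,0,0.05],
  [0,0,0.03],
  [0,0,0.01],
], spin=[0,0,0,0,0,0,0,0])

```text
time: 4.4
tool_pos: [484.9, -361.8, 13.7]
tcp_rot: [3.142, -0.0, 2.111]
contact_force: [0.3, -0.2, -0.1]
grip_width: 64.2
finger_force: 0.0
```

>>> servo_tool([
  [0,0,0],
  [0,0,0],
  [0,0,0],
  [0,0,0],
  [0,0,0],
  [0,0,0],
  [0,0,0],
  [0,0,0],
], spin=[0,0,0,0,0,0,0,0], hand=-1)

```text
time: 5.4
tool_pos: [485.1, -361.9, 14.3]
tcp_rot: [3.141, 0.001, 2.111]
contact_force: [1.3, 1.2, 5.6]
grip_width: 43.7
finger_force: 30.0
```

>>> servo_tool([
  [0,0,-0.05],
  [0,0,-0.1],
  [0,0,-0.12],
  [0,0,-0.15],
  [0,0,-0.15],
  [0,0,-0.15],
  [0,0,-0.1],
  [0,0,-0.05],
], spin=[0,0,0,0,0,0,0,0])

```text
time: 6.4
tool_pos: [484.8, -361.8, 189.0]
tcp_rot: [3.141, 0.001, 2.111]
contact_force: [1.1, -0.2, -1.2]
grip_width: 43.3
finger_force: 30.0
```

```bash
python3 -c "
from h import *
plan((502,81.5,190),100,10)"
```

```text
t 6.4 at [ 484.8 -361.8  189. ] [1.7999e+02 5.0000e-02 1.2095e+02] left [ 17.2 443.3   1. ] spin/row 0.0233
[0.186, 0.121, -0.001] [0.19, 0.114, -0.001] [0.194, 0.107, -0.001] [0.198, 0.1, -0.001] [0.201, 0.093, -0.001] [0.205, 0.086, -0.001] [0.208, 0.078, -0.001] [0.21, 0.07, -0.001] [0.213, 0.063, -0.001] [0.215, 0.055, -0.001]
```

>>> servo_tool([
  [0.1,0.065,0],
  [0.19,0.114,0],
  [0.194,0.107,0],
  [0.198,0.1,0],
  [0.201,0.093,0],
  [0.205,0.086,0],
  [0.208,0.078,0],
  [0.21,0.07,0],
], spin=[0.023,0.023,0.023,0.023,0.023,0.023,0.023,0.023])

```text
time: 7.4
tool_pos: [496.3, -26.2, 187.4]
tcp_rot: [-3.14, -0.001, 1.821]
contact_force: [-0.2, -0.2, -0.9]
grip_width: 43.9
finger_force: 30.0
```

```bash
python3 -c "
from h import *
plan((502,81.5,180),100,8)"
```

```text
t 7.4 at [496.3 -26.2 187.4] [-1.7992e+02 -4.0000e-02  1.0431e+02] left [  5.7 107.7  -7.4] spin/row 0.006
[0.064, 0.02, 0.005] [0.065, 0.019, 0.005] [0.065, 0.019, 0.005] [0.065, 0.018, 0.005] [0.065, 0.018, 0.005] [0.065, 0.017, 0.005] [0.065, 0.016, 0.005] [0.066, 0.016, 0.005]
```

>>> servo_tool([
  [0.08,0.024,0],
  [0.09,0.025,0.02],
  [0.09,0.026,0.03],
  [0.09,0.025,0.03],
  [0.08,0.022,0.04],
  [0.06,0.015,0.03],
  [0.03,0.006,0.03],
  [0,0,0.01],
], spin=[0.006,0.006,0.006,0.006,0.006,0.006,0.006,0.006])

```text
time: 8.4
tool_pos: [501.2, 80.2, 149.4]
tcp_rot: [-3.141, -0.0, 1.746]
contact_force: [1.3, -0.0, -1.9]
grip_width: 43.3
finger_force: 30.0
```

```bash
python3 -c "
from h import *
c=cap('scene');b=cap('top')
f=lambda im:cv2.convertScaleAbs(cv2.resize(im,(400,400),interpolation=cv2.INTER_CUBIC),alpha=1.6)
cv2.imwrite('pics/over.png',np.hstack([f(c['frame'][110:210,260:360]),f(b['frame'][175:255,195:275])]))
plan((502,81.5,140),100,8)
print(proj(c,(502,81.5,104)),proj(c,(502,81.5,42)))"
```

```text
t 8.5 at [501.4  79.7 149.7] [-179.98    0.    100.04] left [ 0.6  1.8 -9.7] spin/row 0.0001
[0.001, 0.001, 0.006] [0.001, 0.001, 0.006] [0.001, 0.001, 0.006] [0.001, 0.001, 0.006] [0.001, 0.001, 0.006] [0.001, 0.001, 0.006] [0.001, 0.001, 0.006] [0.001, 0.001, 0.006] 
[310.71958264 156.96894992] [309.84306184 172.72650922]
```

View pics/over.png

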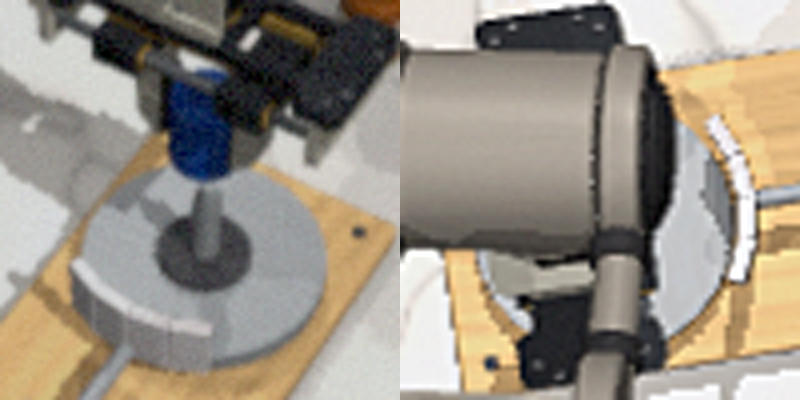

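Left half: the held sleeve is at about crop (200,140) and the spindle axis at about (207,215), so the sleeve seems about 1 px too far left. Right half (top view): the arm hides the spindle. I'll measure the axes.

```bash
python3 - <<'E'
from h import *
c=cap('scene');im=c['frame'];hsv=cv2.cvtColor(im,cv2.COLOR_BGR2HSV)
m=cv2.inRange(hsv,(100,110,20),(125,255,255))
for v in range(126,158,2):
    u=np.where(m[v,290:330])[0]+290
    if len(u):print('blue',v,u.min(),u.max())
g=cv2.cvtColor(im,cv2.COLOR_BGR2GRAY)
for v in range(154,180,2):print(v,g[v,298:326].tolist())
p=monitor.get_obs()['tool_pos'];print(p)
# predicted sleeve silhouette edges at current TCP
z0=p[2]-14;a=np.linspace(0,2*np.pi,60)
for z in(z0,z0+10,z0+20):
    q=np.array([proj(c,(p[0]+22*np.cos(t),p[1]+22*np.sin(t),z)) for t in a]);print('ring',z.round(),q.min(0),q.max(0))
for z in(42,60,80,104):
    print('sp',z,proj(c,(502,81.5,z)))
E
```

```text
blue 128 310 315
blue 130 303 315
blue 132 302 308
blue 134 302 312
blue 136 302 312
blue 138 302 313
blue 140 302 315
blue 142 303 317
blue 144 303 316
blue 146 303 316
blue 148 303 316
blue 150 303 316
blue 152 305 316
blue 154 309 312
154 [80, 95, 106, 109, 109, 106, 103, 88, 75, 57, 49, 41, 34, 30, 36, 40, 48, 55, 73, 88, 105, 103, 102, 103, 103, 104, 98, 99]
156 [105, 106, 108, 107, 107, 108, 107, 107, 106, 107, 102, 93, 76, 91, 95, 96, 101, 106, 107, 103, 103, 103, 100, 101, 100, 101, 104, 103]
158 [110, 109, 108, 109, 111, 111, 108, 109, 105, 107, 90, 59, 55, 72, 80, 79, 78, 89, 99, 100, 99, 101, 102, 100, 105, 101, 100, 99]
160 [83, 90, 87, 99, 106, 109, 111, 108, 110, 96, 67, 52, 55, 68, 70, 74, 74, 81, 98, 101, 102, 103, 101, 101, 100, 101, 101, 102]
162 [76, 79, 79, 75, 88, 100, 106, 109, 107, 89, 55, 44, 55, 62, 68, 70, 73, 83, 96, 100, 102, 103, 98, 101, 98, 101, 104, 99]
164 [78, 74, 76, 74, 73, 65, 63, 49, 43, 39, 43, 49, 58, 61, 66, 66, 63, 58, 63, 78, 92, 99, 102, 101, 100, 102, 98, 99]
166 [99, 80, 74, 62, 48, 28, 25, 18, 25, 23, 41, 51, 55, 63, 67, 67, 60, 47, 42, 
[... 427 characters left out ...]
46, 43, 45, 39, 45, 48, 57, 53, 49, 44, 41, 41, 43, 46, 42, 45, 45, 63, 97, 98, 97]
176 [101, 79, 42, 34, 44, 48, 44, 46, 45, 43, 35, 43, 42, 40, 37, 40, 33, 42, 45, 45, 45, 47, 41, 50, 73, 95, 98, 101]
178 [108, 99, 72, 52, 35, 40, 50, 46, 47, 43, 41, 34, 36, 43, 37, 45, 38, 38, 40, 38, 44, 51, 50, 67, 90, 100, 99, 95]
[501.52850531  79.65832658 149.94475696]
ring 136.0 [301.08128277 141.3594601 ] [319.99468686 155.93142573]
ring 146.0 [301.15395018 138.49591732] [320.22657816 153.12541084]
ring 156.0 [301.22784952 135.58434351] [320.46240502 150.2712278 ]
sp 42 [309.84306184 172.72650922]
sp 60 [310.08875577 168.30957275]
sp 80 [310.37001306 163.25329988]
sp 104 [310.71958264 156.96894992]
```

>>> servo_tool([
  [0.003,0.005,0.04],
  [0.003,0.004,0.04],
  [0,0,0.04],
  [0,0,0.03],
  [0,0,0.02],
  [0,0,0.01],
  [0,0,0.01],
  [0,0,0],
], spin=[0,0,0,0,0,0,0,0])

```text
time: 9.55
tool_pos: [503.0, 81.6, 111.9]
tcp_rot: [3.142, -0.0, 1.747]
contact_force: [0.1, 0.2, 0.2]
grip_width: 44.0
finger_force: 30.0
```

```bash
python3 - <<'E'
from h import *
F=[];
c=cap('scene');im=c['frame'];o=monitor.get_obs();print(o['tool_pos'],o['contact_force'],o['moment'])
for z in(98,):
    p=o['tool_pos'];a=np.linspace(0,6.28,60)
    q=np.array([proj(c,(p[0]+22*np.cos(t),p[1]+22*np.sin(t),p[2]-14)) for t in a]);print('ring',q.min(0),q.max(0))
g=cv2.cvtColor(im,cv2.COLOR_BGR2GRAY)
for v in range(158,172,1):print(v,g[v,298:326].tolist())
E
```

```text
[503.07162635  81.60190838 112.01712829] [-0.12308222 -0.14705946 -1.07298124] [-0.13548679  0.02337666 -0.00997246]
ring [301.83523204 151.67516992] [320.16566467 166.02282462]
158 [78, 79, 81, 76, 67, 30, 23, 4, 21, 17, 18, 23, 17, 18, 20, 18, 13, 24, 21, 23, 40, 54, 54, 53, 56, 54, 55, 65]
159 [75, 77, 75, 72, 66, 30, 12, 16, 18, 22, 18, 25, 27, 27, 21, 20, 20, 18, 21, 23, 43, 51, 50, 52, 56, 53, 58, 77]
160 [73, 76, 75, 72, 66, 37, 17, 18, 15, 22, 21, 23, 19, 25, 16, 18, 14, 5, 13, 25, 43, 55, 54, 54, 54, 63, 71, 91]
161 [75, 74, 73, 73, 74, 56, 25, 17, 21, 31, 22, 31, 21, 23, 19, 21, 13, 17, 17, 24, 51, 52, 54, 57, 60, 74, 88, 98]
162 [76, 71, 75, 74, 77, 69, 52, 26, 22, 19, 22, 26, 30, 30, 22, 25, 8, 20, 12, 30, 59, 64, 70, 77, 84, 89, 98, 101]
163 [81, 79, 79, 75, 76, 73, 67, 37, 27, 28, 25, 21, 25, 16, 16, 20, 16, 19, 14, 49, 75, 87, 95, 98, 100, 99, 98, 97]
164 [74, 75, 76, 78, 75, 68, 59, 38, 26, 26, 25, 29, 29, 30, 17, 17, 22, 32, 33, 62, 90, 100, 102, 102, 102, 98, 102, 100]
165 [77, 77, 73, 73, 67, 45, 32, 29, 21, 19, 29, 38, 28, 36, 44, 44, 43, 36, 42, 51, 70, 89, 95, 104, 103, 100, 100, 104]
166 [76, 75, 71, 62, 42, 29, 25, 23, 26, 32, 36, 37, 43, 49, 58, 66, 60, 44, 45, 46, 50, 66, 84, 99, 103, 101, 102, 100]
167 [74, 74, 63, 43, 33, 28, 33, 29, 28, 32, 38, 36, 52, 58, 67, 65, 65, 47, 38, 41, 43, 48, 69, 91, 100, 103, 102, 102]
168 [74, 72, 49, 25, 21, 32, 20, 30, 29, 30, 45, 49, 61, 64, 64, 69, 60, 40, 40, 46, 41, 41, 48, 71, 95, 101, 101, 102]
169 [85, 66, 47, 32, 32, 40, 39, 21, 33, 35, 40, 47, 51, 62, 68, 63, 59, 42, 42, 43, 41, 39, 47, 51, 81, 98, 97, 99]
170 [89, 62, 48, 34, 38, 44, 43, 34, 30, 33, 42, 52, 58, 60, 64, 68, 60, 43, 39, 36, 47, 43, 41, 51, 75, 99, 100, 97]
171 [86, 62, 48, 44, 48, 43, 39, 37, 37, 35, 45, 52, 55, 61, 67, 64, 57, 46, 42, 44, 37, 40, 39, 40, 63, 92, 99, 98]
```

>>> servo_tool([
  [-0.005,0.003,0],
  [0,0,0.005],
  [0,0,0.005],
  [0,0,0.005],
  [0,0,0.005],
  [0,0,0.005],
  [0,0,0.005],
  [0,0,0],
], spin=[0,0,0,0,0,0,0,0])

```text
time: 10.6
tool_pos: [503.5, 81.4, 106.1]
tcp_rot: [-3.142, -0.001, 1.746]
contact_force: [-2.0, 5.1, 3.6]
grip_width: 44.2
finger_force: 30.0
```

>>> servo_tool([
  [0.004,-0.001,0],
  [0.004,-0.001,0],
  [0,0,0],
  [0,0,0.005],
  [0,0,0.005],
  [0,0,0.005],
  [0,0,0],
  [0,0,0],
], spin=[0,0,0,0,0,0,0,0])

```text
time: 11.6
tool_pos: [503.0, 82.2, 102.8]
tcp_rot: [-3.141, -0.0, 1.747]
contact_force: [-1.0, 1.7, -2.5]
grip_width: 43.8
finger_force: 30.0
```

>>> servo_tool([
  [0.003,-0.001,0],
  [0,0,0.005],
  [0,0,0.01],
  [0,0,0.01],
  [0,0,0.01],
  [0,0,0.01],
  [0,0,0.01],
  [0,0,0],
], spin=[0,0,0,0,0,0,0,0])

```text
time: 12.6
tool_pos: [502.7, 82.8, 91.7]
tcp_rot: [-3.141, -0.0, 1.747]
contact_force: [0.3, 0.3, -1.9]
grip_width: 43.7
finger_force: 30.0
```

>>> servo_tool([
  [0,0,0.02],
  [0,0,0.02],
  [0,0,0.025],
  [0,0,0.025],
  [0,0,0.025],
  [0,0,0.02],
  [0,0,0.015],
  [0,0,0],
], spin=[0,0,0,0,0,0,0,0])

```text
time: 13.6
tool_pos: [502.7, 82.8, 61.7]
tcp_rot: [-3.141, -0.0, 1.746]
contact_force: [-0.1, -0.2, -1.3]
grip_width: 44.0
finger_force: 30.0
```

>>> servo_tool([
  [0,0,0.005],
  [0,0,0.005],
  [0,0,0.005],
  [0,0,0.003],
  [0,0,0.003],
  [0,0,0.003],
  [0,0,0.003],
  [0,0,0],
], spin=[0,0,0,0,0,0,0,0])

```text
time: 14.6
tool_pos: [502.8, 82.8, 56.5]
tcp_rot: [-3.142, -0.0, 1.746]
contact_force: [0.4, 1.0, -1.1]
grip_width: 43.9
finger_force: 30.0
```

>>> servo_tool([
  [0,0,0.003],
  [0,0,0.003],
  [0,0,0.002],
  [0,0,0.002],
  [0,0,0],
  [0,0,0],
  [0,0,0],
  [0,0,0],
], spin=[0,0,0,0,0,0,0,0])

```text
time: 15.6
tool_pos: [502.9, 82.8, 56.2]
tcp_rot: [3.141, 0.0, 1.747]
contact_force: [-5.9, -0.7, 15.6]
grip_width: 43.7
finger_force: 30.0
```

>>> servo_tool([
  [0,0,-0.002],
  [0,0,0],
  [0,0,0],
  [0,0,0],
  [0,0,0],
  [0,0,0],
  [0,0,-0.05],
  [0,0,-0.1],
], spin=[0,0,0,0,0,0,0,0], hand=0.4)

```text
time: 16.6
tool_pos: [502.4, 82.8, 85.2]
tcp_rot: [-3.14, -0.0, 1.746]
contact_force: [0.1, -0.1, 0.1]
grip_width: 64.1
finger_force: 0.0
```

>>> servo_tool([
  [0,0,-0.15],
  [0,0,-0.15],
  [0,0,-0.15],
  [0,0,0],
  [0,-0.1,0],
  [0,-0.15,0],
  [0,-0.15,0],
  [0,0,0],
], spin=[0,0,0,0,0,0,0,0])

```text
time: 17.6
tool_pos: [422.0, 68.7, 174.5]
tcp_rot: [-3.14, -0.0, 1.746]
contact_force: [0.9, -0.1, 0.7]
grip_width: 64.2
finger_force: 0.0
```

```bash
python3 - <<'E'
from h import *
c=cap('scene');b=cap('top')
f=lambda im:cv2.convertScaleAbs(cv2.resize(im,(400,400),interpolation=cv2.INTER_CUBIC),alpha=1.6)
cv2.imwrite('pics/seat.png',np.hstack([f(c['frame'][110:210,260:360]),f(b['frame'][175:255,195:275])]))
plan((500,-130,170),55,8)
E
```

```text
t 17.7 at [424.4  68.8 174.9] [179.97  -0.   100.05] left [  75.6 -198.8   -4.9] spin/row 0.0626
[-0.131, 0.025, 0.003] [-0.128, 0.038, 0.003] [-0.123, 0.05, 0.003] [-0.118, 0.062, 0.003] [-0.111, 0.073, 0.003] [-0.103, 0.083, 0.003] [-0.095, 0.093, 0.003] [-0.085, 0.102, 0.003]
```

View pics/seat.png

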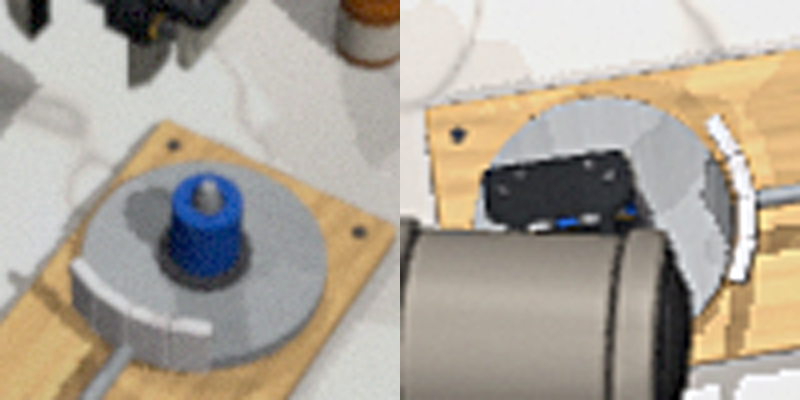

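The sleeve sits on the hub with the spindle tip protruding, at scene crop (207,215). Next is the handle.

>>> servo_tool([
  [-0.131,0.025,0],
  [-0.128,0.038,0],
  [-0.123,0.05,0],
  [-0.118,0.062,0],
  [-0.111,0.073,0],
  [-0.103,0.083,0],
  [-0.095,0.093,0],
  [-0.085,0.102,0],
], spin=[0.063,0.063,0.063,0.063,0.063,0.063,0.063,0.063], hand=-0.1)

```text
time: 18.7
tool_pos: [500.5, -131.3, 174.4]
tcp_rot: [3.142, -0.0, 0.951]
contact_force: [-0.5, -0.9, -0.2]
grip_width: 41.3
finger_force: 0.0
```

```bash
python3 - <<'E'
from h import *
plan((545,-159,130),10.2,8)
E
```

```text
t 18.7 at [ 500.5 -131.3  174.4] [ 1.800e+02 -1.000e-02  5.452e+01] left [ 44.5 -27.7 -44.4] spin/row 0.0616
[0.002, 0.033, 0.028] [0.005, 0.032, 0.028] [0.008, 0.032, 0.028] [0.011, 0.031, 0.028] [0.014, 0.029, 0.028] [0.017, 0.028, 0.028] [0.02, 0.026, 0.028] [0.022, 0.024, 0.028]
```

>>> servo_tool([
  [0.002,0.033,0.02],
  [0.005,0.032,0.02],
  [0.008,0.032,0.02],
  [0.011,0.031,0.02],
  [0.014,0.029,0.03],
  [0.017,0.028,0.03],
  [0.02,0.026,0.03],
  [0.022,0.024,0.03],
], spin=[0.0616,0.0616,0.0616,0.0616,0.0616,0.0616,0.0616,0.0616])

```text
time: 19.7
tool_pos: [544.8, -158.1, 134.0]
tcp_rot: [-3.141, -0.0, 0.178]
contact_force: [-0.2, -0.4, -0.3]
grip_width: 41.3
finger_force: 0.0
```

```bash
python3 - <<'E'
from h import *
c=cap('scene')
f=lambda im:cv2.convertScaleAbs(cv2.resize(im,(600,600),interpolation=cv2.INTER_CUBIC),alpha=1.8)
cv2.imwrite('pics/hand.png',f(c['frame'][185:305,205:325]))
plan((545,-159,66),10.2,8)
# bar top corners predicted (5x crop)
th=np.radians(-79.8);R=np.array([[np.cos(th),-np.sin(th)],[np.sin(th),np.cos(th)]])
for x in(-9,9):
  for y in(-45,45):
    q=R@[x,y]+[545,-159];print(x,y,((proj(c,(*q,89))-[205,185])*5).round(0))
E
```

```text
t 19.75 at [ 545.  -158.4  133.3] [-1.7998e+02  2.0000e-02  9.9500e+00] left [ -0.   -0.6 -67.3] spin/row -0.0003
[-0.0, 0.0, 0.042] [-0.0, 0.0, 0.042] [-0.0, 0.0, 0.042] [-0.0, 0.0, 0.042] [-0.0, 0.0, 0.042] [-0.0, 0.0, 0.042] [-0.0, 0.0, 0.042] [-0.0, 0.0, 0.042] 
-9 -45 [166. 191.]
-9 45 [336. 287.]
9 -45 [142. 221.]
9 45 [312. 318.]
```

View pics/hand.png

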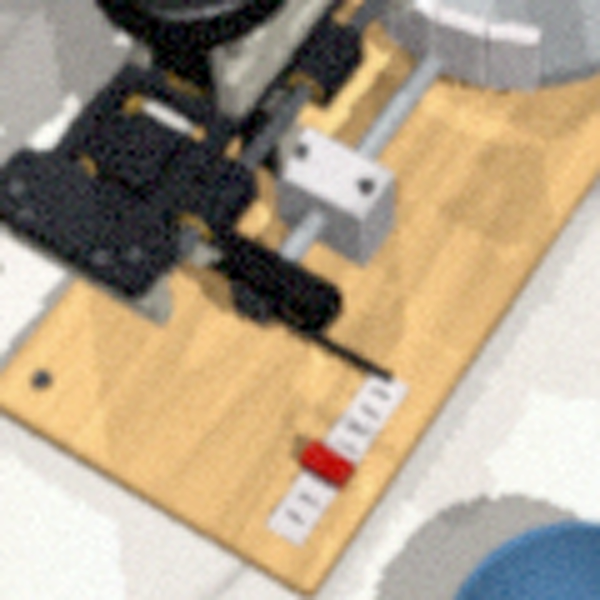

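The bar's free end is at crop (325,305), matching the prediction, and the marker is at (327,463) with the pointer tip at (390,375). I descend.

>>> servo_tool([
  [0,0,0.06],
  [0,0,0.06],
  [0,0,0.06],
  [0,0,0.06],
  [0,0,0.04],
  [0,0,0.03],
  [0,0,0.02],
  [0,0,0],
], spin=[0,0,0,0,0,0,0,0])

```text
time: 20.75
tool_pos: [543.8, -157.8, 68.8]
tcp_rot: [-3.141, 0.0, 0.181]
contact_force: [-0.9, 0.4, 0.9]
grip_width: 41.3
finger_force: 0.0
```

>>> servo_tool([
  [0,0,0],
  [0,0,0],
  [0,0,0],
  [0,0,0],
  [0,0,0],
  [0,0,0],
  [0,0,0],
  [0,0,0],
], spin=[0,0,0,0,0,0,0,0], hand=-1)

```text
time: 21.75
tool_pos: [543.6, -156.1, 69.1]
tcp_rot: [-3.139, 0.0, 0.181]
contact_force: [-0.2, 7.2, 2.3]
grip_width: 17.7
finger_force: 30.0
```

```bash
python3 - <<'E'
from h import *
c=cap('scene');im=c['frame'];o=monitor.get_obs();print(o['tool_pos'],o['tcp_rot'],o['contact_force'],o['grip_width'],o['time'])
cv2.imwrite('pics/g0.png',im)
th=np.radians(-79.8);R=np.array([[np.cos(th),-np.sin(th)],[np.sin(th),np.cos(th)]])
hsv=cv2.cvtColor(im,cv2.COLOR_BGR2HSV)
rm=(cv2.inRange(hsv,(0,150,50),(7,255,255))|cv2.inRange(hsv,(173,150,50),(180,255,255)))[265:290,258:282]
ys,xs=np.nonzero(rm);print('red',len(xs),xs.min()+258,xs.max()+258,ys.min()+265,ys.max()+265)
# expected marker silhouette for candidate travel, handle at TCP
g=cv2.cvtColor(im,cv2.COLOR_BGR2GRAY)
dk=(g<40).astype('uint8')
for v in range(248,264):print(v,g[v,262:290].tolist())
h=np.array(o['tool_pos'][:2]);pp=h+R@[0,66];print('pointer pred px',proj(c,(*pp,42)))
for t in(0,30,35,40):
    q=h+R@[t,66];print(t,'marker top px',proj(c,(*q,31)),'mid',proj(c,(*q,25)))
E
```

```text
[ 543.57420677 -156.0969949    69.13200181] [-3.13908975e+00  8.94939221e-05  1.81029725e-01] [0.07449295 7.70971251 2.37063685] 17.85617076597581 21.8
red 55 265 275 273 281
248 [23, 11, 5, 18, 6, 1, 11, 2, 7, 27, 60, 88, 102, 100, 94, 93, 90, 90, 97, 94, 97, 98, 95, 101, 106, 111, 116, 113]
249 [7, 8, 6, 18, 5, 2, 1, 10, 27, 48, 82, 96, 98, 99, 93, 92, 91, 92, 99, 96, 97, 97, 95, 99, 108, 112, 114, 110]
250 [19, 15, 19, 26, 12, 5, 5, 23, 47, 77, 95, 101, 99, 93, 93, 91, 93, 96, 96, 95, 96, 97, 98, 99, 109, 114, 114, 114]
251 [63, 41, 25, 24, 13, 13, 14, 40, 73, 99, 102, 100, 95, 91, 91, 91, 93, 93, 96, 99, 100, 100, 97, 99, 112, 113, 112, 112]
252 [94, 68, 52, 42, 31, 21, 20, 47, 80, 91, 99, 99, 95, 92, 90, 97, 93, 96, 92, 98, 98, 96, 98, 103, 113, 114, 112, 111]
253 [100, 94, 79, 71, 54, 42, 11, 27, 37, 61, 86, 93, 92, 94, 89, 92, 92, 94, 98, 97, 95, 98, 104, 110, 115, 110, 111, 109]
254 [97, 98, 97, 91, 78, 68, 57, 47, 23, 27, 43, 67, 78, 90, 91, 92, 94, 99, 101, 99, 97, 102, 107, 112, 112, 113, 113, 109]
255 [99, 95, 96, 97, 95, 96, 91, 79, 55, 33, 27, 31, 48, 68, 78, 88, 94, 10
[... 785 characters left out ...]
08, 107, 112, 117, 103, 83, 79, 103, 120, 118, 113, 107, 111, 110]
262 [97, 97, 98, 100, 105, 106, 104, 110, 115, 112, 110, 103, 109, 107, 104, 114, 124, 119, 115, 116, 113, 126, 127, 126, 119, 111, 107, 111]
263 [97, 96, 96, 100, 104, 105, 111, 113, 117, 111, 113, 113, 110, 106, 109, 125, 124, 113, 106, 99, 114, 126, 128, 121, 110, 109, 112, 114]
pointer pred px [279.02685118 258.56637689]
0 marker top px [279.15428137 260.72456833] mid [279.22277316 261.88456332]
30 marker top px [271.76836352 271.09059309] mid [271.87638136 272.21205485]
35 marker top px [270.51786235 272.84565269] mid [270.63267398 273.96044751]
40 marker top px [269.26168425 274.60867978] mid [269.38335015 275.7167357 ]
```

Gripped (width 17.8 mm). The predicted pointer px (279.0,258.6) matches the blade seen. I now pull most of the way.

>>> servo_tool([
  [0,0.015,0],
  [0,0.03,0],
  [0,0.03,0],
  [0,0.03,0],
  [0,0.03,0],
  [0,0.03,0],
  [0,0.025,0],
  [0,0,0],
], spin=[0,0,0,0,0,0,0,0])

```text
time: 22.8
tool_pos: [550.3, -192.0, 69.1]
tcp_rot: [-3.136, 0.0, 0.181]
contact_force: [-0.1, 13.7, 6.3]
grip_width: 17.6
finger_force: 30.0
```

```bash
python3 - <<'E'
from h import *
c=cap('scene','g1.png');b=cap('top','g1t.png');o=monitor.get_obs();print(o['tool_pos'],o['tcp_rot'],o['contact_force'],o['grip_width'],o['time'])
f=lambda im:cv2.convertScaleAbs(cv2.resize(im,(400,400),interpolation=cv2.INTER_CUBIC),alpha=1.8)
cv2.imwrite('pics/pull.png',np.hstack([f(c['frame'][252:302,245:295]),f(b['frame'][158:208,302:352])]))
th=np.radians(-79.8);R=np.array([[np.cos(th),-np.sin(th)],[np.sin(th),np.cos(th)]])
h=o['tool_pos'][:2]
for n,k,of in(('scene',c,(245,252)),('top',b,(302,158))):
    for y in(56,66,76):print(n,'ptr',((proj(k,(*(h+R@[0,y]),42))-of)*8).round(0),'mk under ',[((proj(k,(*(h+R@[0,y]),z))-of)*8).round(0) for z in(30,18)])
    print('  px per mm x',(proj(k,(*(h+R@[10,66]),30))-proj(k,(*(h+R@[0,66]),30)))*.8)
E
```

```text
[ 550.30912159 -191.75481752   69.13220494] [-3.13636000e+00  2.84367437e-04  1.81169733e-01] [ 0.36753989 12.33589328  5.3755549 ] 17.7014381938834 22.9
scene ptr [170. 137.] mk under  [array([173., 155.]), array([175., 173.])]
scene ptr [201. 154.] mk under  [array([203., 172.]), array([205., 190.])]
scene ptr [231. 172.] mk under  [array([233., 190.]), array([234., 208.])]
  px per mm x [-2.01472715  2.82927425]
top ptr [185. 234.] mk under  [array([182., 239.]), array([180., 243.])]
top ptr [181. 208.] mk under  [array([178., 213.]), array([176., 217.])]
top ptr [176. 182.] mk under  [array([174., 187.]), array([172., 191.])]
  px per mm x [ 2.63108427 -0.39339133]
```

View pics/pull.png

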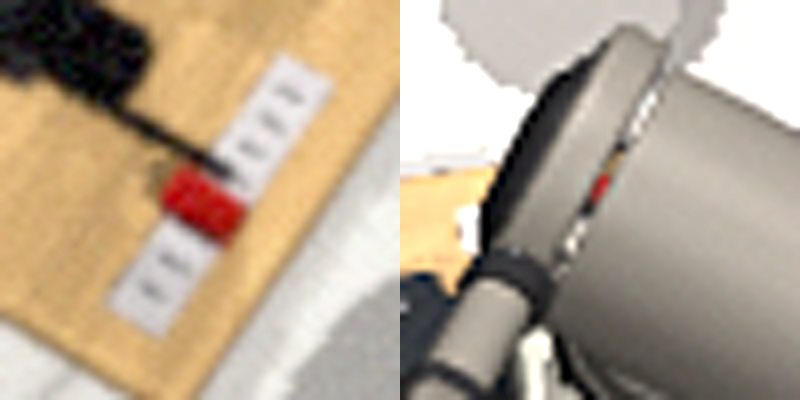

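Left: the blade tip is at crop (225,172), just short of the red marker, whose rear top edge runs (180,167)–(247,205). Roughly 8 mm remain. The top view is mostly blocked by the arm. I'll measure along the slide line.

```bash
cat > m.py <<'E'
from h import *
import sys
c=cap('scene');o=monitor.get_obs();h=o['tool_pos'][:2];print(h,o['contact_force'],o['time'])
im=cv2.GaussianBlur(c['frame'],(0,0),.5).astype(np.float32)
th=np.radians(-79.8);R=np.array([[np.cos(th),-np.sin(th)],[np.sin(th),np.cos(th)]])
red=im[:,:,2]-im[:,:,:2].mean(2);g=im.mean(2);t=np.arange(-20,30,.25)
def prof(I,y,z):
    q=np.array([proj(c,(*(h+R@[s,y]),z)) for s in t],np.float32)
    return cv2.remap(I,q[:,:1].copy(),q[:,1:].copy(),cv2.INTER_LINEAR).ravel()
def edges(p):
    k=np.where(p>30)[0];hm=p[k].max()*.5+7;k=np.where(p>hm)[0];return t[k[0]],t[k[-1]]
for y in range(54,80,3):
    r=[edges(prof(red,y,z)) if prof(red,y,z).max()>40 else None for z in(32,20)]
    d=prof(g,y,42);k=abs(t)<6;w=np.clip(70-d[k],0,None);
    print(y,'top-edge',r[0],'bottom-edge',r[1],'blade',(w@t[k]/w.sum()).round(2) if w.sum()>40 else None)
E
python3 m.py
```

```text
[ 550.32375748 -191.73031617] [-0.434681   13.74311963  5.41946203] 22.95
54 top-edge (np.float64(-20.0), np.float64(29.75)) bottom-edge (np.float64(-20.0), np.float64(29.75)) blade 0.96
57 top-edge (np.float64(-20.0), np.float64(29.75)) bottom-edge (np.float64(-3.0), np.float64(10.5)) blade 1.22
60 top-edge (np.float64(1.25), np.float64(14.75)) bottom-edge (np.float64(-3.0), np.float64(10.25)) blade 1.53
63 top-edge (np.float64(1.25), np.float64(14.25)) bottom-edge (np.float64(-2.25), np.float64(10.0)) blade 1.77
66 top-edge (np.float64(1.75), np.float64(14.25)) bottom-edge (np.float64(-2.25), np.float64(9.75)) blade 1.73
69 top-edge (np.float64(2.0), np.float64(13.75)) bottom-edge (np.float64(-2.25), np.float64(10.0)) blade 1.54
72 top-edge (np.float64(2.0), np.float64(14.0)) bottom-edge (np.float64(-1.75), np.float64(9.75)) blade 1.09
75 top-edge (np.float64(2.25), np.float64(13.75)) bottom-edge (np.float64(-1.75), np.float64(9.75)) blade None
78 top-edge (np.float64(2.5), np.float64(13.75)) bottom-edge (np.float64(-1.5), np.float64(10.5)) blade None
```

```bash
cat >> m.py <<'E'
if len(sys.argv)>1:
    for y in(63,66,70):print(y,[(float(a),int(b),int(e)) for a,b,e in zip(t[68:170:3],prof(red,y,32)[68:170:3],prof(g,y,32)[68:170:3])])
E
python3 m.py v | tail -3
```

```text
63 [(-3.0, 12, 37), (-2.25, 14, 40), (-1.5, 17, 42), (-0.75, 23, 46), (0.0, 32, 50), (0.75, 40, 53), (1.5, 51, 55), (2.25, 60, 54), (3.0, 69, 52), (3.75, 76, 50), (4.5, 81, 48), (5.25, 82, 46), (6.0, 83, 44), (6.75, 83, 44), (7.5, 83, 45), (8.25, 83, 46), (9.0, 83, 47), (9.75, 83, 47), (10.5, 82, 46), (11.25, 80, 45), (12.0, 76, 45), (12.75, 72, 45), (13.5, 61, 47), (14.25, 52, 51), (15.0, 42, 55), (15.75, 34, 62), (16.5, 29, 71), (17.25, 27, 81), (18.0, 25, 88), (18.75, 24, 94), (19.5, 23, 96), (20.25, 21, 98), (21.0, 20, 98), (21.75, 21, 99)]
66 [(-3.0, 6, 41), (-2.25, 9, 46), (-1.5, 14, 52), (-0.75, 19, 59), (0.0, 27, 64), (0.75, 37, 66), (1.5, 46, 66), (2.25, 57, 64), (3.0, 67, 59), (3.75, 76, 53), (4.5, 83, 48), (5.25, 89, 44), (6.0, 88, 43), (6.75, 87, 42), (7.5, 87, 41), (8.25, 87, 40), (9.0, 88, 40), (9.75, 88, 40), (10.5, 87, 40), (11.25, 83, 40), (12.0, 77, 40), (12.75, 69, 39), (13.5, 60, 40), (14.25, 49, 46), (15.0, 39, 54), (15.75, 30, 63), (16.5, 21, 74), (17.25, 17, 86), (18.0, 13, 97), (18.75, 10, 107), (19.5, 8, 112), (20.25, 7, 115), (21.0, 6, 116), (21.75, 6, 116)]
70 [(-3.0, 3, 52), (-2.25, 6, 56), (-1.5, 11, 61), (-0.75, 15, 65), (0.0, 23, 71), (0.75, 33, 72), (1.5, 44, 70), (2.25, 55, 68), (3.0, 65, 63), (3.75, 73, 57), (4.5, 80, 50), (5.25, 85, 45), (6.0, 88, 42), (6.75, 88, 40), (7.5, 87, 40), (8.25, 86, 41), (9.0, 85, 41), (9.75, 84, 40), (10.5, 83, 39), (11.25, 81, 37), (12.0, 74, 38), (12.75, 66, 38), (13.5, 57, 40), (14.25, 46, 44), (15.0, 34, 53), (15.75, 25, 62), (16.5, 16, 74), (17.25, 12, 86), (18.0, 8, 98), (18.75, 5, 108), (19.5, 3, 116), (20.25, 3, 119), (21.0, 3, 120), (21.75, 2, 121)]
```

>>> servo_tool([
  [0,0.01,0],
  [0,0.01,0],
  [0,0.009,0],
  [0,0,0],
  [0,0,0],
  [0,0,0],
  [0,0,0],
  [0,0,0],
], spin=[0,0,0,0,0,0,0,0])

```text
time: 24.0
tool_pos: [551.3, -197.1, 69.2]
tcp_rot: [-3.136, 0.0, 0.181]
contact_force: [0.1, 15.4, 6.0]
grip_width: 18.2
finger_force: 30.0
```

```bash
python3 m.py v; python3 - <<'E'
from h import *
c=cap('scene');b=cap('top')
f=lambda im:cv2.convertScaleAbs(cv2.resize(im,(400,400),interpolation=cv2.INTER_CUBIC),alpha=1.8)
cv2.imwrite('pics/pull2.png',np.hstack([f(c['frame'][252:302,245:295]),f(b['frame'][158:208,302:352])]))
E
```

```text
[ 551.32637466 -197.06675087] [-0.21944118 14.69607845  5.64382071] 24.05
54 top-edge (np.float64(-20.0), np.float64(29.75)) bottom-edge (np.float64(-20.0), np.float64(29.75)) blade 1.7
57 top-edge (np.float64(-20.0), np.float64(29.75)) bottom-edge (np.float64(-4.5), np.float64(5.0)) blade 1.8
60 top-edge (np.float64(-0.5), np.float64(9.0)) bottom-edge (np.float64(-4.75), np.float64(4.75)) blade 1.77
63 top-edge (np.float64(-0.5), np.float64(8.75)) bottom-edge (np.float64(-5.0), np.float64(4.25)) blade 1.8
66 top-edge (np.float64(-0.75), np.float64(8.25)) bottom-edge (np.float64(-4.75), np.float64(4.25)) blade 2.2
69 top-edge (np.float64(-0.75), np.float64(8.25)) bottom-edge (np.float64(-5.5), np.float64(4.25)) blade 2.37
72 top-edge (np.float64(-1.25), np.float64(8.25)) bottom-edge (np.float64(-6.5), np.float64(4.25)) blade 2.27
75 top-edge (np.float64(-2.25), np.float64(8.5)) bottom-edge (np.float64(-7.0), np.float64(4.5)) blade 2.78
78 top-edge (np.float64(-2.75), np.float64(8.5)) bottom-edge (np.float64(-6.75), np.float64(5.25)) blade 3.89
63 [(-3.0, 18, 30), (-2.25, 25, 25), (-1
[... 922 characters left out ...]
, (15.75, 6, 120), (16.5, 6, 120), (17.25, 6, 119), (18.0, 6, 119), (18.75, 5, 119), (19.5, 4, 119), (20.25, 6, 117), (21.0, 6, 115), (21.75, 6, 114)]
70 [(-3.0, 17, 33), (-2.25, 27, 30), (-1.5, 40, 31), (-0.75, 54, 33), (0.0, 66, 36), (0.75, 74, 39), (1.5, 80, 40), (2.25, 86, 42), (3.0, 89, 43), (3.75, 89, 41), (4.5, 89, 39), (5.25, 87, 38), (6.0, 83, 37), (6.75, 74, 37), (7.5, 64, 38), (8.25, 55, 38), (9.0, 43, 44), (9.75, 32, 52), (10.5, 21, 63), (11.25, 12, 76), (12.0, 9, 88), (12.75, 6, 100), (13.5, 3, 110), (14.25, 2, 118), (15.0, 3, 120), (15.75, 3, 122), (16.5, 4, 123), (17.25, 4, 121), (18.0, 3, 118), (18.75, 3, 115), (19.5, 2, 111), (20.25, 2, 108), (21.0, 3, 103), (21.75, 3, 100)]
```

View pics/pull2.png

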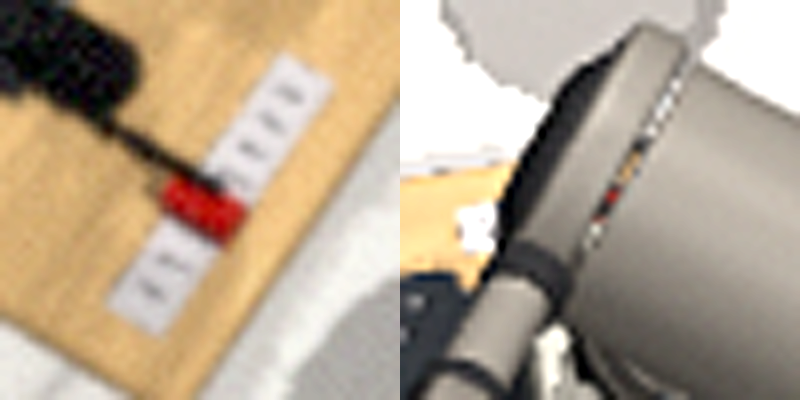

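The scene view shows the blade at about the marker's rear half (crop (215,185)), and the top view is still blocked. I'll measure the required travel from the clean home pictures in both views.

```bash
python3 - <<'E'
from h import *
th=np.radians(-79.8)
H=np.array([543.574,-156.097])
t=np.arange(-25,65,.25)
def run(n,f,th):
    R=np.array([[np.cos(th),-np.sin(th)],[np.sin(th),np.cos(th)]])
    c=cap(n);im=cv2.imread('pics/'+f).astype(np.float32);red=im[:,:,2]-im[:,:,:2].mean(2);g=im.mean(2)
    def prof(I,y,z):
        q=np.array([proj(c,(*(H+R@[s,y]),z)) for s in t],np.float32);return cv2.remap(I,q[:,:1].copy(),q[:,1:].copy(),cv2.INTER_CUBIC).ravel()
    for y in(62,64,66,68,70):
        r=prof(red,y,32);k=(t>25);hm=r[k].max()/2;e=t[k&(r>hm)];w=np.where(k,np.clip(r-20,0,None),0)
        r2=prof(red,y,20);e2=t[k&(r2>r2[k].max()/2)]
        gg=prof(g,y,32);g2=prof(g,y,20)
        d=prof(g,y,42);kk=abs(t)<5;base=np.percentile(d[(abs(t)<9)],80);v=np.clip(base-15-d[kk],0,None);
        print(n,y,'redtop',e[0],e[-1],'cent',(w@t/w.sum()).round(2),'redbot',e2[0],e2[-1],'blade',(v@t[kk]/v.sum()).round(2),d[kk].min().round())
    return prof
p=run('scene','g0.png',th)
run('scene','scene0.png',th)
run('top','top0.png',th)
E
```

```text
scene 62 redtop 37.75 51.0 cent 45.37 redbot 34.25 46.25 blade 0.99 16.0
scene 64 redtop 38.0 50.75 cent 44.51 redbot 34.5 46.25 blade 0.72 18.0
scene 66 redtop 38.5 50.25 cent 44.52 redbot 34.0 46.5 blade 0.47 29.0
scene 68 redtop 38.5 50.5 cent 44.48 redbot 34.25 46.75 blade -0.06 32.0
scene 70 redtop 38.5 50.5 cent 44.43 redbot 34.5 46.5 blade -0.33 34.0
scene 62 redtop 38.0 50.75 cent 44.9 redbot 34.25 46.5 blade 0.09 16.0
scene 64 redtop 38.25 50.75 cent 44.56 redbot 34.25 46.5 blade 0.25 17.0
scene 66 redtop 38.25 50.25 cent 44.44 redbot 34.25 46.25 blade -0.3 27.0
scene 68 redtop 38.25 50.5 cent 44.47 redbot 34.25 46.5 blade -0.97 29.0
scene 70 redtop 38.5 50.25 cent 44.29 redbot 34.25 46.5 blade -1.15 26.0
top 62 redtop 39.0 49.75 cent 44.18 redbot 40.25 51.75 blade 1.19 15.0
top 64 redtop 38.75 49.5 cent 44.11 redbot 40.0 50.75 blade 1.5 11.0
top 66 redtop 39.25 49.5 cent 44.32 redbot 40.0 51.0 blade 1.72 18.0
top 68 redtop 39.5 49.25 cent 44.36 redbot 40.5 50.75 blade 1.64 31.0
top 70 redtop 39.5 49.5 cent 44.43 redbot 40.75 50.5 blade 1.05 44.0
```

```bash
python3 - <<'E'
from h import *
c=cap('scene');th=np.radians(-79.8);R=np.array([[np.cos(th),-np.sin(th)],[np.sin(th),np.cos(th)]])
t=np.arange(-5,5.1,.25);H0=np.array([543.574,-156.097])
for n,im,h in(('home',cv2.imread('pics/scene0.png'),H0),('g0',cv2.imread('pics/g0.png'),H0),('g1',cv2.imread('pics/g1.png'),np.array([550.31,-191.75])),('now',c['frame'],monitor.get_obs()['tool_pos'][:2])):
    g=cv2.GaussianBlur(im,(0,0),.5).astype(np.float32).mean(2);r=[]
    for y in np.arange(52,65,1.5):
        q=np.array([proj(c,(*(h+R@[s,y]),42)) for s in t],np.float32)
        d=cv2.remap(g,q[:,:1].copy(),q[:,1:].copy(),cv2.INTER_LINEAR).ravel();r.append(t[d.argmin()] if 0 else (np.clip(60-d,0,None)@t/np.clip(60-d,0,None).sum()))
    print(n,h.round(2),np.round(r,2),np.median(r).round(2))
E
```

```text
home [ 543.57 -156.1 ] [-0.28 -0.21  0.    0.02  0.06  0.04 -0.01  0.06  0.11] 0.02
g0 [ 543.57 -156.1 ] [1.01 0.98 0.79 0.77 0.88 0.92 0.96 0.9  0.69] 0.9
g1 [ 550.31 -191.75] [1.33 1.23 0.99 1.13 1.45 1.6  1.59 1.58 1.6 ] 1.45
now [ 551.32 -197.09] [1.28 1.53 1.61 1.59 1.52 1.53 1.56 1.61 1.74] 1.56
```

```bash
python3 -c "
from h import *
o=monitor.get_obs();print(o['tool_pos'],o['grip_width'],o['contact_force']);print(workorder.close_job())"
```

```text
[ 551.31630324 -197.09450781   69.15592237] 17.932995703589125 [-0.31613255 14.39153089  5.9268522 ]
the job is handed in; nothing more can be done
None
```

The sleeve is seated fully down on the spindle and released. The clamp is pulled about 43 mm and held, with its pointer level with the red marker to within about 1 mm by camera measurement. The job is handed in (no verdict was shown).

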